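# Tip a flush test tile out of its holder and lay it on the kiln shelf

## Task

Take the square-cornered glaze test tile out of its wooden holder by pressing down its end at the open end of the holder, so that the other end tips up and can be grasped by its sides, and lay it flat, same face up, on the middle of the kiln shelf without dropping it. Leave the round-ended tile in the other holder as it is.

Things in the scene. Friction and masses are not known exactly. Their poses are not given: they have to be found in the camera images.
- tile_center (a point): Centre (half-way up) of the loose square-cornered tile: pale ceramic, 110 x 50 x 10 mm, 80 to 150 g. x along its length, z = normal of its upper face. A dark spot marks the top 42 mm towards +x. At the start it lies level in its holder, top flush with the holder's top, x axis along the holder's. It lies loose on the rocker and lifts straight out.
- holder: Fixed dark wooden block, top 50 mm up, x -60 to +72, y -40 to +40 mm, holding the square-cornered tile; its twin holds the other tile (either may be left or right). Origin on the table under the level tile's centre, z up. A channel 56 mm wide runs along x between 12 mm walls, closed at +x, open at -x: the flush tile's sides cannot be reached.
- holder_rocker (a joint): Steel plate under the tile, hinged across the channel at holder x = -5, z = 36 mm. 0 = level, 0.48 rad = stop. Pressing the tile 42 mm to -x of its centre (about 2 N) tilts both; at the stop that spot is 19 mm below the block's top, the tile's +x end 26 mm above it. The stiff hinge stays tilted when let go; a lip keeps the tile from sliding.
- shelf_center (a point): Centre of the upper face of the kiln shelf: a fixed square pale slab, 180 x 180 x 15 mm, on four short props; this face is 40 mm above the table, z up, x and y along its sides.
- round_tile_center (a point): Centre of the loose round-ended tile, 110 x 50 x 10 mm with both ends half-round, lying flush in the other holder. To be left alone.
Things that resemble listed ones, but are neither listed nor needed, are in the scene too. What is shaped like the holder but green is not meant. What is shaped like the part that bears tile_center but turquoise is not meant.

How it is judged:
On the way:
1. the tile is tipped up in its holder by at least 17 degrees (angle between tile_center's own z axis and vertical between 0.3 and 0.6 rad and horizontal distance between tile_center and holder below 0.03 m and z of tile_center in the frame of holder below 0.07 m), for 0.2 s.
At the end, for the whole second after the job is handed in: The square-cornered tile lies at rest on the kiln shelf, flat within 10 degrees, same face up, its centre within 35 mm of the shelf's centre; the round-ended tile is within 15 mm of where it was (horizontal distance between tile_center and shelf_center below 0.035 m and z of tile_center in the frame of shelf_center between 0 and 0.012 m and angle between tile_center's own z axis and vertical below 0.17 rad and linear speed of tile below 0.02 m/s and distance of round_tile_center from where it was at the start of the episode below 0.015 m); the robot touches nothing.
It fails at once if the round-ended tile was moved more than 15 mm (distance of round_tile_center from where it was at the start of the episode above 0.015 m).
It fails at once if the tile was dropped (let go, and falling faster than 0.85 m/s: a fall of about 37 mm) (contact force between tile and the fingers below 0.05 N and linear speed of tile above 0.85 m/s).
It also fails if it takes over 43 s, if anything falls off the work surface, if the arm or the gripper's body presses on something with over 40 N, if the wrist force passes 120 N, or if a joint passes its speed limit or range.

## Robot

A 6-joint arm with a two-finger parallel gripper is mounted at the origin on the work surface. World frame = base frame: x ahead of the robot, y to its left, z up, the work surface at z = 0. Lengths are in m, angles in rad, forces in N, time in s.
With the tool pointing down it reaches from about 0.3 to 0.875 m from the base axis. Payload 6.4 kg.
Tool frame: the origin (TCP) lies on the front face of the gripper's body, between the roots of the fingers; the fingertips stand 73 mm ahead of it and the grasp point (between the pads) lies ctrl.pinch_z ahead of it (ctrl.pinch_z is the distance from the TCP to the grasp point, in m); z points along the fingers, x is the direction in which the jaws open and shut, and the axes are right-handed (so a half turn about z gives the same grasp; the last joint's range is limited). The gripper opens to 85 mm and grips with 20 to 120 N. Pads are 22 mm wide; open, the fingers measure 114 mm over their backs; the gripper's body (76 mm by 85 mm) begins 54 mm behind the grasp point. The pads swing forward as they close: fully open they stand 13 mm farther back than shut.
Start: joints at [-0.206, 0.181, 1.607, -0, 1.354, -0.206], TCP at [0.575, 0, 0.304] pointing down, gripper open.
Joint ranges: [-2.99, 2.99], [-0.89, 2.07], [0.3, 2.58], [-1.14, 4.28], [0, 2.63], [-3.12, 3.12]. Speed limits (rad/s): [2.57, 2.57, 3.01, 3.14, 3.14, 3.14].

## Interface

Orientations are given as a unit quaternion [w, x, y, z].
In Python, from bench import ctrl gives the robot as it stands.
- The arm moves only by the tool move_arm, never from a script. Its argument "rows" is text: rows parted by semicolons, each of 7 numbers parted by spaces: the shift along the tool's x, y, z in cm, then the turn, a rotation vector about the tool's x, y, z in degrees, then the opening, from 0 (shut) to 1 (fully open). In form: x y z rx ry rz grip; .... A call has 1 to 20 rows; each row shifts and turns the commanded pose from where the row before left it, along the tool's axes as they then stand; what a row does not reach is not made up. A row lasts 1/10 s, in which the tool goes at most 50 mm and 8.59 degrees, less where a joint would pass 70% of its speed; a pose out of reach is approached as far as the arm can. A call with a gripper value outside its range is refused whole. The fingers move at their own pace and stop on an object; the grip force is fixed at half the most. Time passes only in rows, so rows that do not move let the fingers close. It gives the time, the measured TCP pose, the force and the opening at its end, in the units of the state.
- ctrl.get_obs(): the state, without advancing time (a new reading comes with each control period).
- ctrl.camera(name): name is "scene" or "side" or "wrist"; returns a dict with "color" (420x560x3 uint8, blue, green, red), "fx", "fy", "cx", "cy" (pixels), "rvec" (rotation vector, rad) and "tvec" (3), from world to camera coordinates, as OpenCV has them. Camera axes: x right, y down, z forward; pixel columns grow to the right and rows downward; lengths in m; the calibration is good to about 2 mm. A picture is of the moment at which its call begins. There is no depth.
- ctrl.hand_in(): hands the job in, once; it reports no verdict.
Trained networks look in the newest picture that a camera, given by its name, has taken for a name from the list of things; names that differ only in an ending like _2 or _b are one class to them, and where a whole thing is asked for, a point or a joint stands for the part that bears it (a point fixed in the world has none). Each returns a list of dicts, best first, with "confidence" (0 to 1); they miss things now and then, are a little off and sometimes report something else, mostly with a low value. They report only what shows in the picture. A call takes as long as a camera call. They do not tell look-alikes from the thing itself.
- ctrl.look_for(camera, query): "bbox" ([left, top, right, bottom] in pixels, round what is visible of it).
- ctrl.trace(camera, query): "region" (420x560 bool, what is visible of it) and "bbox" ([left, top, right, bottom] in pixels, round what is visible of it).
The state is a dict: "time_s": time; "q": joint angles; "dq": joint speeds; "joint_efforts": joint torques, N m; "eef_pos": TCP position; "eef_rot": TCP orientation; "wrist_force": force on the tool from outside, world axes, zero at the start; "torque": the same for the moment, N m; "opening": opening from 0.0 (shut) to 1.0 (fully open).
Only numpy, scipy, OpenCV 4.12 (cv2) and the standard library are available. Lean on these libraries where they do the work, as an engineer would, in place of code of your own. Each camera call takes 0.05 s, during which the arm holds its last target.

## Working session

There is one attempt and no reset: what is moved stays moved. The work goes in short steps, Python scripts to look and compute and a tool call to move; the robot and the scene stay as the last step left them, time stands still between calls to the robot, and variables do not carry over. Pictures are saved under pics/ and viewed, and the job is handed in when it is done.

Besides the shell and the picture viewer there is one more tool, called by a JSON object that holds its "api" and its "payload". move_arm: Moves the arm, as the interface text tells. Its arguments: {"type":"object","properties":{"rows":{"type":"string"}},"required":["rows"]}

```bash
mkdir -p pics; ls; cat > h.py <<'E'
import numpy as np, cv2
from bench import ctrl
def cam(n):
    c=ctrl.camera(n); K=np.array([[c['fx'],0,c['cx']],[0,c['fy'],c['cy']],[0,0,1]]); R=cv2.Rodrigues(np.array(c['rvec'],float))[0]
    return dict(img=np.array(c['color']),K=K,R=R,t=np.array(c['tvec'],float).ravel())
def ray(c,uv,z):
    d=c['R'].T@np.linalg.inv(c['K'])@np.array([uv[0],uv[1],1.]); o=-c['R'].T@c['t']
    return o+d*(z-o[2])/d[2]
def proj(c,p):
    p=np.atleast_2d(p); q=(c['R']@p.T).T+c['t']; q=(c['K']@q.T).T; return q[:,:2]/q[:,2:]
E
python3 - <<'E'
from h import *
o=ctrl.get_obs(); print(o, ctrl.pinch_z)
for n in ['scene','side','wrist']:
    c=cam(n); cv2.imwrite(f'pics/{n}0.png',c['img'])
    print(n,'pos',-c['R'].T@c['t'])
    for q in ['tile_center','holder','holder_rocker','shelf_center','round_tile_center']:
        try: print(n,q,[(np.round(d['bbox']).tolist(),round(d['confidence'],2)) for d in ctrl.look_for(n,q)])
        except Exception as e: print(q,e)
E
```

```text
pics
{'time_s': 0.0, 'q': array([-2.06299166e-01,  1.81563291e-01,  1.60802966e+00,  6.47281970e-06,
        1.35378615e+00, -2.06303857e-01]), 'dq': array([ 1.75548160e-03, -8.64302054e-04, -1.82047143e-03, -5.45882577e-04,
        8.34189331e-05, -9.67241870e-04]), 'joint_efforts': array([ 3.41415571e-04, -4.44869328e+01, -3.51340663e+01, -2.51131587e-04,
        9.11703974e-03,  3.43231875e-05]), 'eef_pos': array([5.74566288e-01, 1.10341252e-04, 3.02961059e-01]), 'eef_rot': array([-1.86062106e-04,  9.99999601e-01,  1.64566977e-06, -8.73636650e-04]), 'wrist_force': array([-0.29451758, -0.7451517 ,  0.14639755]), 'torque': array([-0.03251977,  0.01727668, -0.07290325]), 'opening': 1.0030258142058457} 0.0539
scene pos [ 0.89382104 -0.63113761  0.97507468]
scene tile_center [([260.0, 149.0, 288.0, 172.0], 0.77), ([308.0, 166.0, 327.0, 177.0], 0.63)]
scene holder [([341.0, 119.0, 385.0, 161.0], 0.81), ([304.0, 169.0, 359.0, 200.0], 0.79)]
scene holder_rocker [([342.0, 129.0, 377.0, 143.0], 0.78)]
scene shelf_center [([280.0, 210.0, 379.0, 297.0], 0.94)]
scene round_tile_center [([190.0, 312.0, 240.0, 336.0], 0.82)]
side pos [0.27504406 0.8343177  0.7930274 ]
side tile_center [([216.0, 256.0, 275.0, 279.0], 0.96), ([303.0, 274.0, 348.0, 320.0], 0.74)]
side holder [([173.0, 324.0, 261.0, 386.0], 0.92), ([205.0, 247.0, 281.0, 301.0], 0.83)]
side holder_rocker [([187.0, 335.0, 256.0, 363.0], 0.67)]
side shelf_center [([175.0, 161.0, 266.0, 224.0], 0.67)]
side round_tile_center [([274.0, 116.0, 310.0, 131.0], 0.61)]
wrist pos [0.57376878 0.07956283 0.37495141]
wrist tile_center []
wrist holder []
wrist holder_rocker []
wrist shelf_center [([222.0, 68.0, 406.0, 251.0], 0.64)]
wrist round_tile_center [([256.0, 365.0, 265.0, 371.0], 0.56)]
```

View pics/scene0.png

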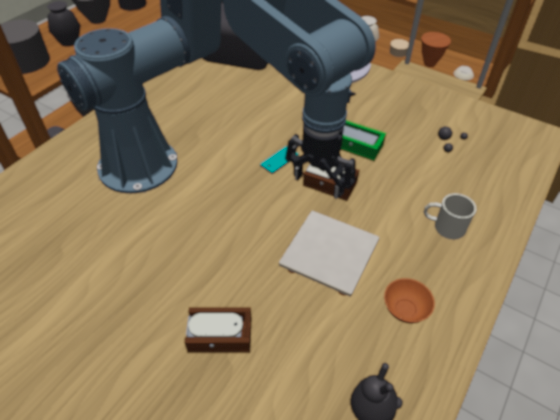

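View pics/side0.png

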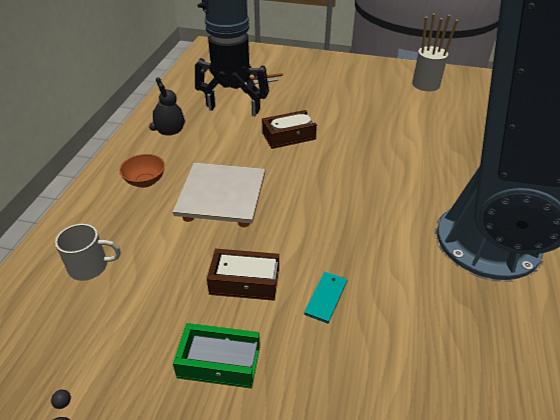

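View pics/wrist0.png

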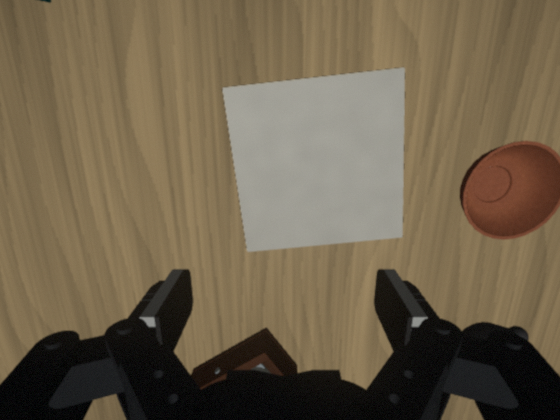

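The side view shows the square tile in the brown holder at about (247,267), with its spot on the left at (226,265). The round tile sits in the brown holder at about (291,122), and the green decoy is near us. Next I'll measure the pose.

```bash
python3 - <<'E'
from h import *
c=cam('side'); s=cam('scene')
cv2.imwrite('pics/sidez.png',cv2.resize(c['img'][235:310,195:295],None,fx=8,fy=8,interpolation=cv2.INTER_CUBIC))
for n,cc,q,z in [('side',c,'tile_center',.05),('side',c,'shelf_center',.04),('side',c,'round_tile_center',.05),('scene',s,'shelf_center',.04)]:
    for d in ctrl.trace(n,q):
        m=d['region'].astype(np.uint8); cn=max(cv2.findContours(m,0,2)[0],key=cv2.contourArea)[:,0]
        P=np.array([ray(cc,p,z)[:2]*1000 for p in cn]).astype(np.float32)
        pts=np.array([ray(cc,p[::-1],z)[:2] for p in np.argwhere(m)])
        print(n,q,d['bbox'],round(d['confidence'],2),'rect',cv2.minAreaRect(P),'centroid',pts.mean(0).round(4))
E
```

```text
side tile_center [216.0, 256.2, 277.6, 277.9] 0.62 rect ((483.68597412109375, 238.68609619140625), (111.19767761230469, 53.4078254699707), 7.578819751739502) centroid [0.4833 0.2392]
side tile_center [303.5, 271.3, 349.7, 323.0] 0.59 rect ((320.5400085449219, 271.91558837890625), (109.55278015136719, 49.44878005981445), 79.51802825927734) centroid [0.3205 0.2742]
side shelf_center [173.4, 159.0, 267.5, 225.4] 0.84 rect ((609.0594482421875, 30.517318725585938), (182.988037109375, 205.28524780273438), 6.281455993652344) centroid [0.6084 0.0318]
side round_tile_center [271.9, 116.6, 312.7, 132.0] 0.72 rect ((514.3038330078125, -286.7309875488281), (111.10421752929688, 53.56466293334961), 32.83776092529297) centroid [ 0.5133 -0.2855]
scene shelf_center [278.9, 211.1, 380.5, 297.4] 0.82 rect ((615.248046875, 8.876304626464844), (183.06565856933594, 194.5380096435547), 6.329207897186279) centroid [0.6179 0.0064]
```

View pics/sidez.png

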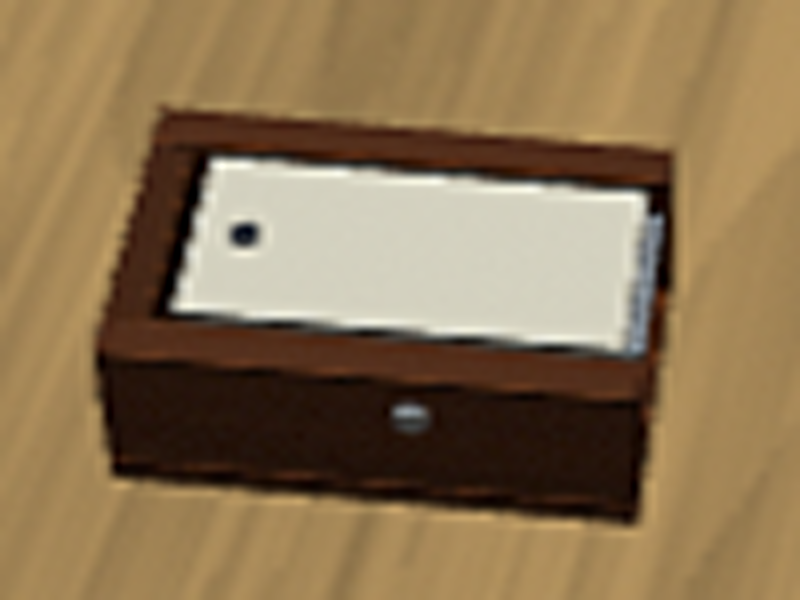

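Measurements from the side view:

| Item | Centre (m) | Yaw | Check |
|---|---|---|---|
| Square tile | (0.4835, 0.239) | about 7.6° | 111 x 53 mm, which matches the real size |
| Shelf | about (0.611, 0.018) | about 6.3° | centre corrected for the slab's side faces |

The open end of the holder faces the robot (-x). I'll hover there and turn the jaws across the holder, with the wrist camera on the +x side.

{"api": "move_arm", "payload": {"rows": "-1.66 -2.91 0.4 0 0 0 1;-1.66 -2.91 0.4 0 0 0 1;-1.66 -2.91 0.4 0 0 0 1;-1.66 -2.91 0.4 0 0 0 1;-1.66 -2.91 0.4 0 0 0 1;-1.66 -2.91 0.4 0 0 0 1;-1.66 -2.91 0.4 0 0 0 1;-1.66 -2.91 0.4 0 0 0 1;0 0 0 0 0 8.24 0;0 0 0 0 0 8.24 0;0 0 0 0 0 8.24 0;0 0 0 0 0 8.24 0;0 0 0 0 0 8.24 0;0 0 0 0 0 8.24 0;0 0 0 0 0 8.24 0;0 0 0 0 0 8.24 0;0 0 0 0 0 8.24 0;0 0 0 0 0 8.24 0"}}

```text
time_s: 3.0
eef_pos: [0.4422, 0.2328, 0.272]
eef_rot: [-0.0, 0.75, -0.661, 0.0]
wrist_force: [0.8, -0.3, -0.6]
opening: 0.002
```

```bash
cat >> h.py <<'E'
from scipy.spatial.transform import Rotation as Ro
def fk():
    o=ctrl.get_obs(); q=o['eef_rot']; return np.array(o['eef_pos']),Ro.from_quat([q[1],q[2],q[3],q[0]]).as_matrix(),o
E
python3 - <<'E'
from h import *
p,R,o=fk(); print(p,R.round(3),o['opening'],o['q'].round(2))
c=cam('wrist'); cv2.imwrite('pics/w1.png',c['img'])
for q,z in [('tile_center',.05),('holder',.05)]:
    for d in ctrl.trace('wrist',q):
        m=d['region'].astype(np.uint8); cn=max(cv2.findContours(m,0,2)[0],key=cv2.contourArea)[:,0]
        P=np.array([ray(c,p,z)[:2]*1000 for p in cn]).astype(np.float32)
        print(q,d['bbox'],round(d['confidence'],2),cv2.minAreaRect(P))
c=cam('side'); cv2.imwrite('pics/s1.png',c['img'])
E
```

```text
[0.4422085  0.23283202 0.27195527] [[ 0.126 -0.992  0.   ]
 [-0.992 -0.126  0.   ]
 [-0.    -0.    -1.   ]] 0.0015603437465153474 [0.25 0.04 1.83 0.   1.27 1.69]
tile_center [214.3, 248.4, 317.9, 291.4] 0.91 ((352.6476135253906, 263.5989990234375), (45.4676399230957, 47.665863037109375), 78.63282012939453)
tile_center [256.0, 84.5, 315.3, 207.2] 0.57 ((484.28204345703125, 237.17352294921875), (108.99097442626953, 50.15243911743164), 7.233907222747803)
holder [234.9, 56.5, 329.4, 210.5] 0.64 ((490.74993896484375, 237.761962890625), (132.07583618164062, 81.80770874023438), 7.304636478424072)
holder [18.7, 43.1, 152.8, 198.3] 0.57 ((483.3771057128906, 410.8043212890625), (132.27696228027344, 101.65288543701172), 5.583948612213135)
```

View pics/w1.png

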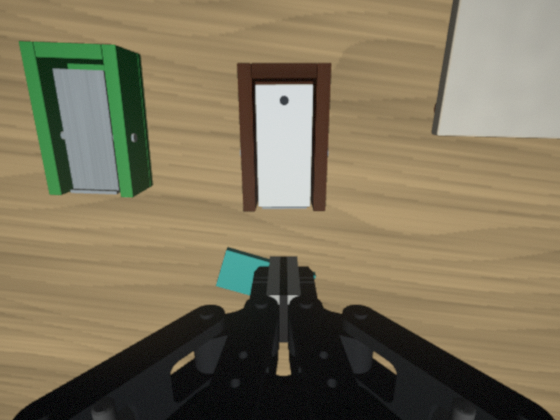

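View pics/s1.png

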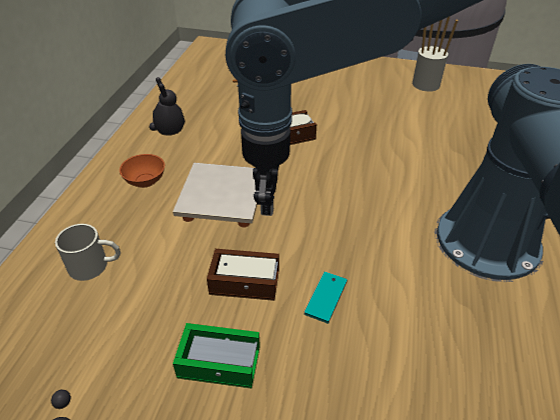

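The wrist view agrees: tile centre (0.4842, 0.2373), yaw 7.25°, and a holder outline of 132 x 82 mm. I'll move down and press.

{"api": "move_arm", "payload": {"rows": "0.06 0.17 3 0 0 0 0;0 0 3 0 0 0 0;0 0 3 0 0 0 0;0 0 3 0 0 0 0;0 0 1.5 0 0 0 0;0 0 0.8 0 0 0 0;0 0 0.3 0 0 0 0;0 0 0.3 0 0 0 0;0 0 0.3 0 0 0 0;0 0 0 0 0 0 0"}}

```text
time_s: 4.2
eef_pos: [0.4409, 0.2321, 0.1204]
eef_rot: [-0.0, 0.753, -0.659, 0.0]
wrist_force: [-0.4, 0.5, -0.1]
opening: -0.001
```

{"api": "move_arm", "payload": {"rows": "0 0 0.3 0 0 0 0;0 0 0.3 0 0 0 0;0 0 0.3 0 0 0 0;0 0 0 0 0 0 0"}}

```text
time_s: 4.6
eef_pos: [0.4402, 0.232, 0.1103]
eef_rot: [0.0, 0.752, -0.659, -0.0]
wrist_force: [-0.3, -0.8, 1.2]
opening: -0.0
```

```bash
python3 - <<'E'
from h import *
p,R,o=fk(); print(p,o['wrist_force'])
c=cam('side'); cv2.imwrite('pics/s2.png',cv2.resize(c['img'][190:310,185:305],None,fx=5,fy=5,interpolation=cv2.INTER_CUBIC))
E
```

```text
[0.44019655 0.2319566  0.11028324] [-0.32648431 -0.76733906  1.24336982]
```

View pics/s2.png

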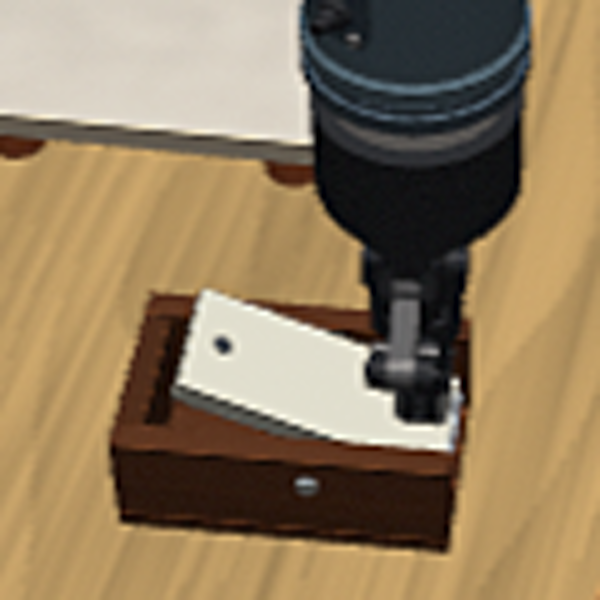

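The tile is tipping: its raised end shows at about (205,295) in the crop. I'll keep going towards the stop.

{"api": "move_arm", "payload": {"rows": "0 0 0.2 0 0 0 0;0 0 0.2 0 0 0 0;0 0 0 0 0 0 0"}}

```text
time_s: 4.95
eef_pos: [0.441, 0.2321, 0.1076]
eef_rot: [-0.0, 0.752, -0.659, 0.0]
wrist_force: [-4.6, -1.5, 9.1]
opening: 0.002
```

{"api": "move_arm", "payload": {"rows": "0 0 0.2 0 0 0 0;0 0 0 0 0 0 0"}}

```text
time_s: 5.15
eef_pos: [0.4411, 0.2321, 0.107]
eef_rot: [-0.0, 0.753, -0.659, 0.0]
wrist_force: [-11.3, -3.6, 24.9]
opening: 0.001
```

```bash
python3 - <<'E'
from h import *
p,R,o=fk(); print(p,o['wrist_force'])
c=cam('side'); cv2.imwrite('pics/s3.png',cv2.resize(c['img'][190:310,185:305],None,fx=5,fy=5,interpolation=cv2.INTER_CUBIC))
h=np.array([.4842,.2373]);a=np.radians(7.25);X=np.array([np.cos(a),np.sin(a),0]);Y=np.array([-np.sin(a),np.cos(a),0]);Z=np.array([0,0,1.])
th=.48
def tilt(v): # holder-frame level coords -> tilted about (-5,36)
    x,y,z=v; x+=.005; z-=.036
    x,z=x*np.cos(th)-z*np.sin(th)-.005, x*np.sin(th)+z*np.cos(th)+.036
    return np.r_[h,0]+X*x+Y*y+Z*z
pts=[tilt(v) for v in [(.055,.025,.05),(.055,-.025,.05),(-.055,-.025,.05),(-.055,.025,.05)]]
print(np.array(pts).round(4)); P=(proj(c,pts)-[185,190])*5
im=cv2.imread('pics/s3.png')
cv2.polylines(im,[P.round().astype(int)],True,(0,0,255),1); cv2.imwrite('pics/s3.png',im)
E
```

```text
[0.44114156 0.23213064 0.1070226 ] [-11.29722299  -3.60208045  24.85277816]
[[0.5225 0.2674 0.0761]
 [0.5288 0.2178 0.0761]
 [0.432  0.2055 0.0253]
 [0.4257 0.2551 0.0253]]
```

View pics/s3.png

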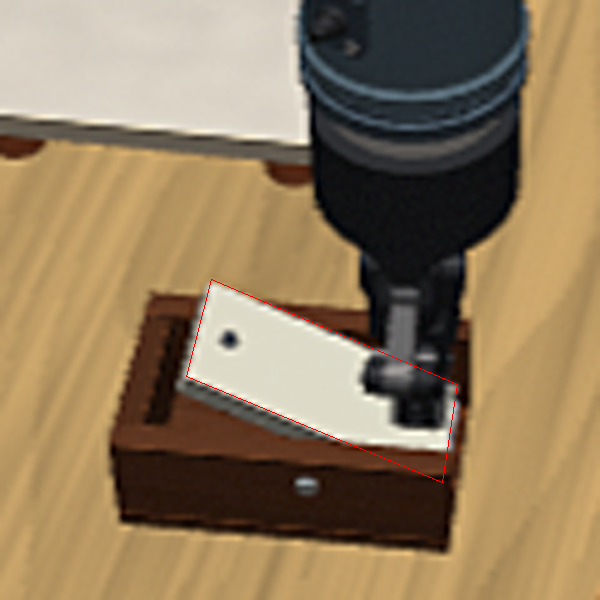

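The stop is reached at 25 N, and the outline predicted for a 0.48 rad tilt matches the picture. I'll back off and work out the tilted grasp.

```bash
python3 - <<'E'
from h import *
h=np.array([.4842,.2373]);a=np.radians(7.25);X=np.array([np.cos(a),np.sin(a),0]);Y=np.array([-np.sin(a),np.cos(a),0]);Z=np.array([0,0,1.])
th=.48;x,z=.044+.005,.05-.036
P=np.r_[h,0]+X*(x*np.cos(th)-z*np.sin(th)-.005)+Z*(x*np.sin(th)+z*np.cos(th)+.036)
n=-np.sin(th)*X+np.cos(th)*Z
T=P+n*.0565; pre=P+n*.1065
p,R,o=fk()
print('T',T,'pre',pre); 
for nme,t in [('pre',pre),('T',T)]: print(nme,'tool shift cm',(R.T@(t-p)*100).round(2))
E
```

```text
T [0.49006009 0.2380455  0.12116032] pre [0.46715573 0.23513169 0.16551007]
pre tool shift cm [ 0.05 -2.62 -5.85]
T tool shift cm [ 0.06 -4.93 -1.41]
```

{"api": "move_arm", "payload": {"rows": "0 0 -1 0 0 0 0;0 0 -2 0 0 0 0;0 -1 -3.2 0 0 0 0;0.05 -1.62 0 0 0 0 0.75;0 0 0 5.5 0 0 0.75;0 0 0 5.5 0 0 0.75;0 0 0 5.5 0 0 0.75;0 0 0 5.5 0 0 0.75;0 0 0 5.5 0 0 0.75;0 0 0 0 0 0 0.75;0 0 0 0 0 0 0.75"}}

```text
time_s: 6.3
eef_pos: [0.4668, 0.235, 0.1672]
eef_rot: [-0.178, 0.731, -0.64, 0.156]
wrist_force: [-0.1, -1.0, 1.0]
opening: 0.746
```

```bash
python3 - <<'E'
from h import *
h=np.array([.4842,.2373]);a=np.radians(7.25);X=np.array([np.cos(a),np.sin(a),0]);Z=np.array([0,0,1.])
p,R,o=fk(); print(p,R.round(3),o['opening'],o['wrist_force'])
T=np.array([0.49006009,0.2380455,0.12116032]);print((R.T@(T-p)*100).round(2), 'tilt',np.degrees(np.arccos(-R[2,2])))
c=cam('side'); cv2.imwrite('pics/s4.png',cv2.resize(c['img'][170:310,175:305],None,fx=4,fy=4,interpolation=cv2.INTER_CUBIC))
c=cam('wrist'); cv2.imwrite('pics/w4.png',c['img'])
E
```

```text
[0.46680087 0.23499085 0.16715567] [[ 0.132 -0.88   0.457]
 [-0.991 -0.117  0.061]
 [ 0.    -0.461 -0.888]] 0.7462069584301018 [-0.05075929 -1.00992567  0.96709699]
[0.   0.04 5.16] tilt 27.422497863996714
```

View pics/s4.png

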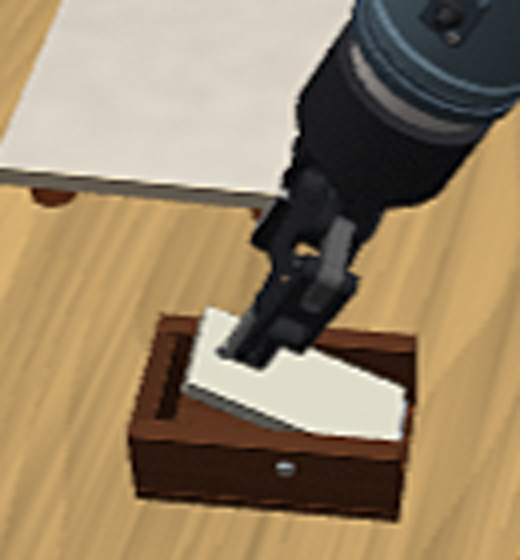

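View pics/w4.png

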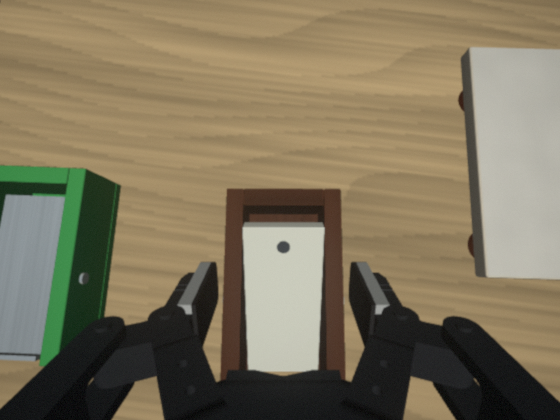

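The tile has stayed tilted and is centred between the fingers. I'll descend along the tool axis and then close.

{"api": "move_arm", "payload": {"rows": "0 0 1.5 0 0 0 0.75;0 0 1.5 0 0 0 0.75;0 0 1.2 0 0 0 0.75;0 0 0.6 0 0 0 0.75;0 0 0.36 0 0 0 0.75;0 0 0 0 0 0 0.75;0 0 0 0 0 0 0.75"}}

```text
time_s: 7.1
eef_pos: [0.4905, 0.2382, 0.1215]
eef_rot: [-0.179, 0.731, -0.64, 0.157]
wrist_force: [0.2, 0.5, -0.2]
opening: 0.748
```

```bash
python3 - <<'E'
from h import *
p,R,o=fk(); print(p,o['opening'],o['wrist_force'])
T=np.array([0.49006009,0.2380455,0.12116032]);print((R.T@(T-p)*100).round(2))
c=cam('side'); cv2.imwrite('pics/s5.png',cv2.resize(c['img'][190:310,185:305],None,fx=5,fy=5,interpolation=cv2.INTER_CUBIC))
c=cam('wrist'); cv2.imwrite('pics/w5.png',c['img'])
E
```

```text
[0.49050168 0.2381687  0.12151431] 0.7479817778085592 [ 0.24656362  0.48414989 -0.18157734]
[0.01 0.06 0.01]
```

View pics/s5.png

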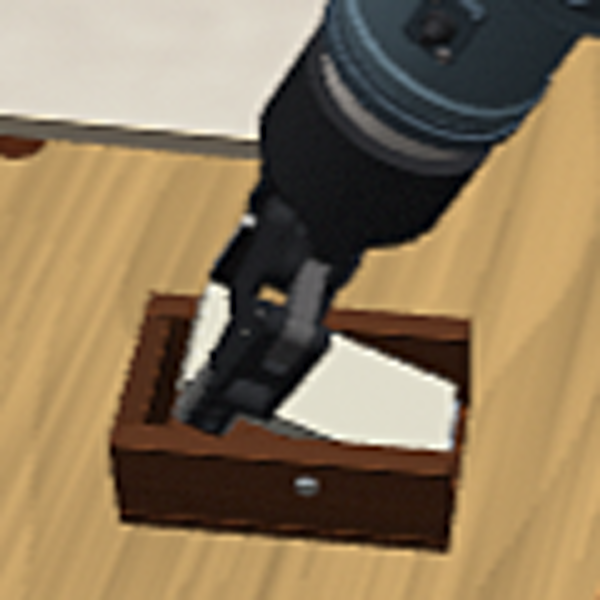

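View pics/w5.png

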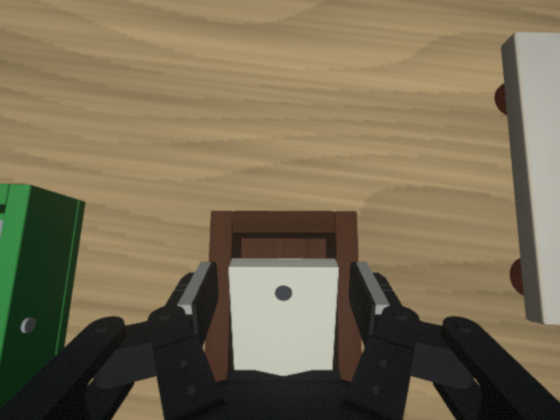

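The fingers straddle the raised end, so I'll close them.

{"api": "move_arm", "payload": {"rows": "0 0 0 0 0 0 0.6;0 0 0 0 0 0 0.4;0 0 0 0 0 0 0.3;0 0 0 0 0 0 0.3;0 0 0 0 0 0 0.3;0 0 0 0 0 0 0.3"}}

```text
time_s: 7.8
eef_pos: [0.4905, 0.2382, 0.1215]
eef_rot: [-0.179, 0.731, -0.64, 0.157]
wrist_force: [-2.2, -0.9, 5.5]
opening: 0.565
```

```bash
python3 - <<'E'
from h import *
p,R,o=fk(); print(p,o['opening'],o['wrist_force'],o['torque'])
c=cam('side'); cv2.imwrite('pics/s6.png',cv2.resize(c['img'][190:310,185:305],None,fx=5,fy=5,interpolation=cv2.INTER_CUBIC))
c=cam('wrist'); cv2.imwrite('pics/w6.png',c['img'])
E
```

```text
[0.49052274 0.23824039 0.12146482] 0.56547636894295 [-2.1836433  -0.94749263  5.52206661] [ 0.01264651  0.35792747 -0.00691769]
```

View pics/s6.png

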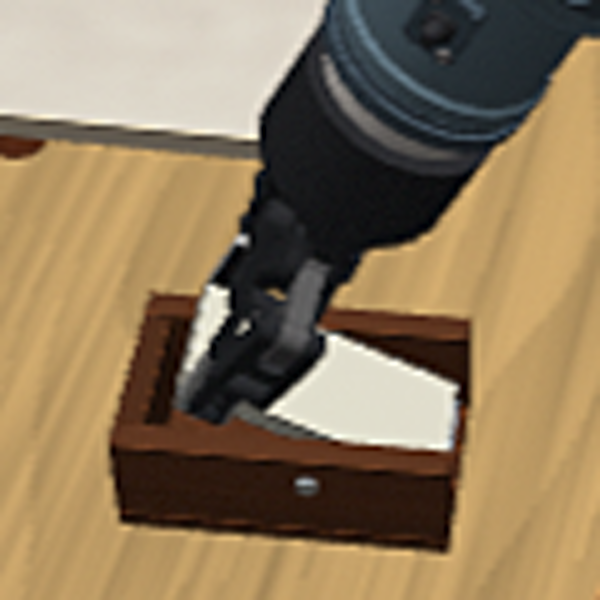

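View pics/w6.png

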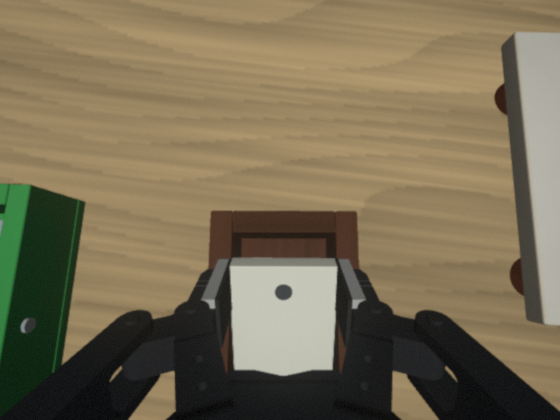

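Gripped at an opening of 0.565, which is 48 mm. I'll lift straight up and then level the tile.

{"api": "move_arm", "payload": {"rows": "0 -0.23 -0.44 0 0 0 0.3;0 -0.46 -0.89 0 0 0 0.3;0 -0.7 -1.33 0 0 0 0.3;0 -0.92 -1.78 0 0 0 0.3;0 -0.92 -1.78 0 0 0 0.3;0 -0.92 -1.78 0 0 0 0.3;0 -0.46 -0.89 0 0 0 0.3;0 0 0 -4 0 0 0.3;0 0 0 -5 0 0 0.3;0 0 0 -5 0 0 0.3;0 0 0 -5 0 0 0.3;0 0 0 -5 0 0 0.3;0 0 0 -3.4 0 0 0.3;0 0 0 0 0 0 0.3;0 0 0 0 0 0 0.3"}}

```text
time_s: 9.4
eef_pos: [0.49, 0.238, 0.2208]
eef_rot: [-0.001, 0.752, -0.659, 0.001]
wrist_force: [0.3, 0.8, -1.5]
opening: 0.566
```

```bash
python3 - <<'E'
from h import *
p,R,o=fk(); print(p,R.round(3),o['opening'],o['wrist_force'],o['torque'])
c=cam('side'); cv2.imwrite('pics/s7.png',c['img']);
c=cam('wrist'); cv2.imwrite('pics/w7.png',c['img'])
s=cam('scene')
for n,cc in (('wrist',c),('scene',s)):
  for d in ctrl.trace(n,'shelf_center'):
    m=d['region'].astype(np.uint8); cn=max(cv2.findContours(m,0,2)[0],key=cv2.contourArea)[:,0]
    P=np.array([ray(cc,q,.04)[:2]*1000 for q in cn]).astype(np.float32)
    print(n,d['bbox'],round(d['confidence'],2),cv2.minAreaRect(P))
cv2.imwrite('pics/sc7.png',s['img'])
E
```

```text
[0.48996734 0.2380227  0.22075283] [[ 0.132 -0.991  0.002]
 [-0.991 -0.132  0.   ]
 [ 0.    -0.002 -1.   ]] 0.5663885778060832 [ 0.25081955  0.84052454 -1.5213876 ] [ 0.02028703 -0.04888149 -0.01381738]
wrist [451.2, 0.7, 559.0, 203.5] 0.91 ((588.6356811523438, 68.2777328491211), (145.89340209960938, 95.12818908691406), 7.692403316497803)
scene [281.6, 210.4, 378.5, 297.1] 0.65 ((615.4938354492188, 8.665618896484375), (181.69586181640625, 193.9307861328125), 5.4168829917907715)
```

View pics/s7.png

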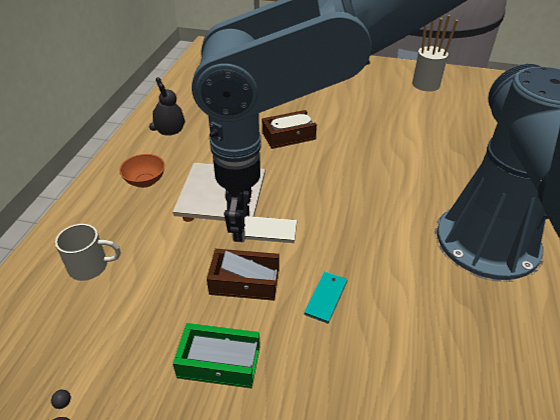

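View pics/w7.png

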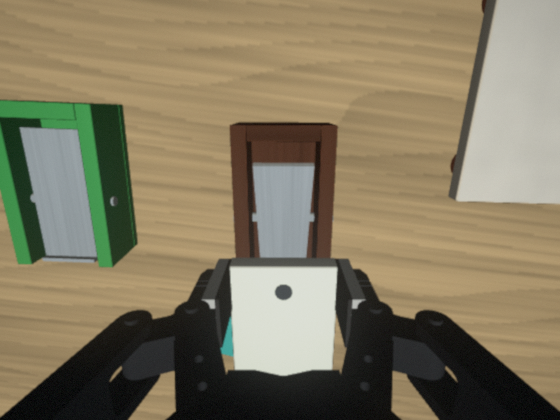

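The tile is held level and the holder is empty. I'll refine the shelf centre from its corners in the first wrist picture.

```bash
python3 - <<'E'
from h import *
p,R,o=fk(); c=cam('wrist')
Rct=c['R']@R; tct=c['R']@p+c['t']   # tool->cam
q=[-1.86062106e-04,9.99999601e-01,1.64566977e-06,-8.73636650e-04]
R0=Ro.from_quat([q[1],q[2],q[3],q[0]]).as_matrix();p0=np.array([.574566,.00011,.302961])
Rc=Rct@R0.T; c0=dict(K=c['K'],R=Rc,t=tct-Rc@p0); print(-c0['R'].T@c0['t'])
w=[ray(c0,u,.04)[:2] for u in [(224,88),(405,69),(403,238),(247,251)]]
print(np.array(w).round(4),np.mean(w,0), [np.linalg.norm(w[i]-w[(i+1)%4]).round(4) for i in range(4)])
im=cv2.imread('pics/side0.png'); cv2.imwrite('pics/shz.png',cv2.resize(im[150:235,165:275],None,fx=7,fy=7,interpolation=cv2.INTER_CUBIC))
im=cv2.imread('pics/scene0.png'); cv2.imwrite('pics/shc.png',cv2.resize(im[205:305,270:390],None,fx=6,fy=6,interpolation=cv2.INTER_CUBIC))
E
```

```text
[0.57425774 0.07817917 0.37403065]
[[ 0.5159  0.0957]
 [ 0.692   0.1131]
 [ 0.7109 -0.0638]
 [ 0.5325 -0.0804]] [0.61282925 0.01615771] [np.float64(0.1769), np.float64(0.178), np.float64(0.1791), np.float64(0.1769)]
```

View pics/shc.png

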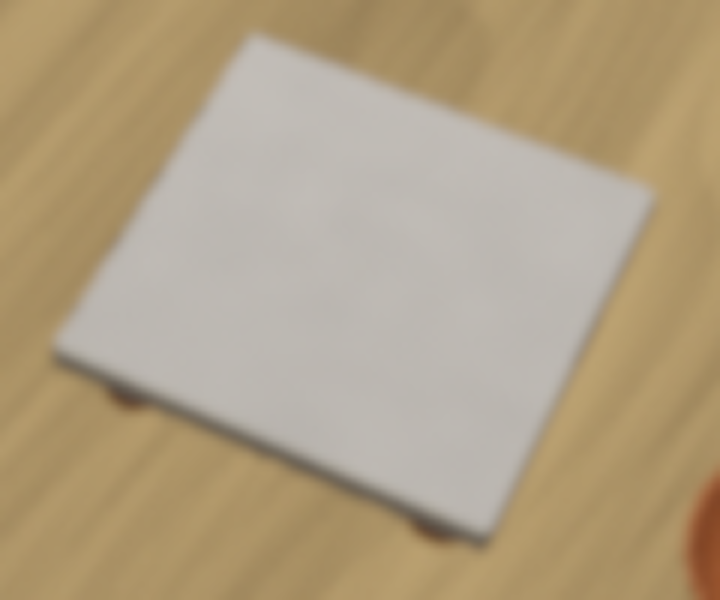

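View pics/shz.png

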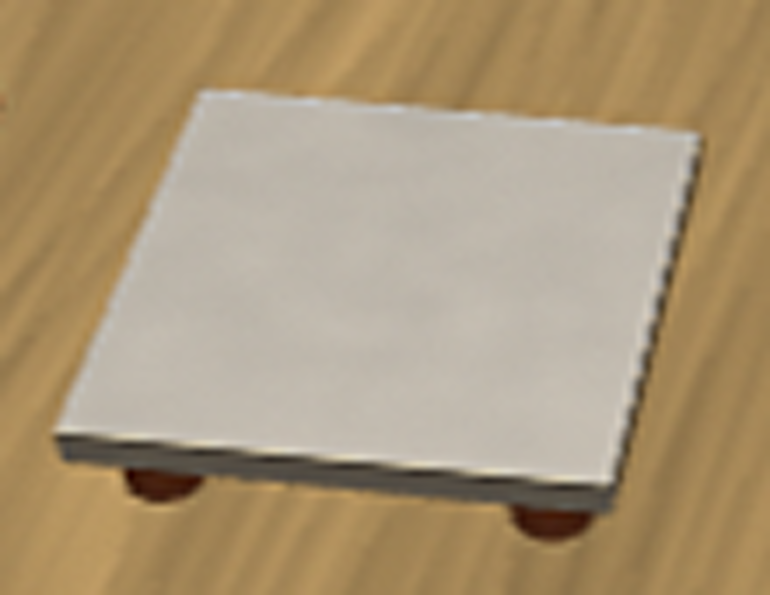

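Shelf centre is (0.613, 0.016), with measured sides of 177–179 mm, and the two fixed cameras agree. I'll carry the tile over.

{"api": "move_arm", "payload": {"rows": "1.2 -0.7 0 0 0 0 0.3;2.4 -1.4 0 0 0 0 0.3;2.8 -1.6 0 0 0 0 0.3;2.8 -1.6 0 0 0 0 0.3;2.8 -1.6 0 0 0 0 0.3;2.8 -1.6 0 0 0 0 0.3;2.8 -1.6 0 0 0 0 0.3;2.8 -1.6 0 0 0 0 0.3;2.2 -1.3 0 0 0 0 0.3;1.02 -0.66 0 0 0 0 0.3;0 0 1 0 0 0 0.3;0 0 2 0 0 0 0.3;0 0 2.5 0 0 0 0.3;0 0 2 0 0 0 0.3;0 0 1.5 0 0 0 0.3;0 0 0.6 0 0 0 0.3;0 0 0 0 0 0 0.3;0 0 0 0 0 0 0.3"}}

```text
time_s: 11.5
eef_pos: [0.6574, 0.0223, 0.1264]
eef_rot: [-0.001, 0.753, -0.659, 0.001]
wrist_force: [1.1, 0.2, -0.2]
opening: 0.566
```

```bash
python3 - <<'E'
from h import *
p,R,o=fk(); print(p,R.round(3),o['opening'],o['wrist_force'],o['torque'])
c=cam('side'); cv2.imwrite('pics/s8.png',cv2.resize(c['img'][100:240,150:300],None,fx=5,fy=4,interpolation=cv2.INTER_CUBIC));
s=cam('scene'); cv2.imwrite('pics/sc8.png',s['img'])
E
```

```text
[0.65742828 0.02225618 0.12642488] [[ 0.133 -0.991  0.003]
 [-0.991 -0.133  0.   ]
 [ 0.    -0.003 -1.   ]] 0.5663285771390397 [ 1.12475647  0.24584959 -0.2422516 ] [-0.023653   -0.03030356  0.03094354]
```

View pics/s8.png

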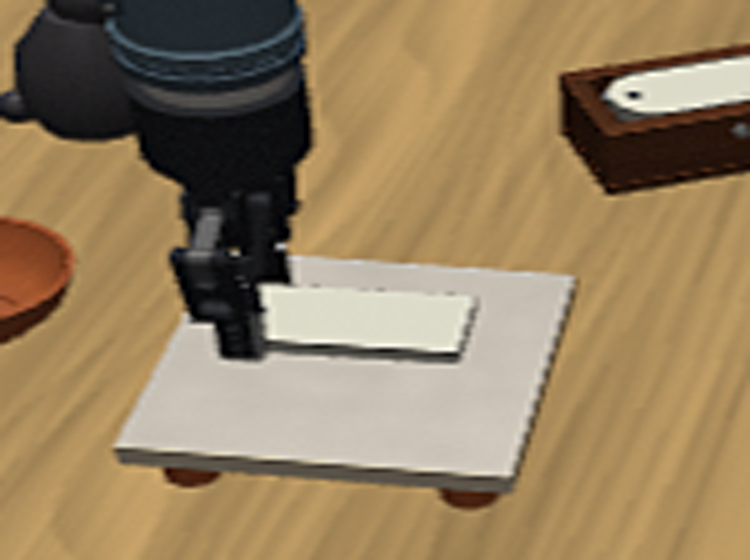

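View pics/sc8.png

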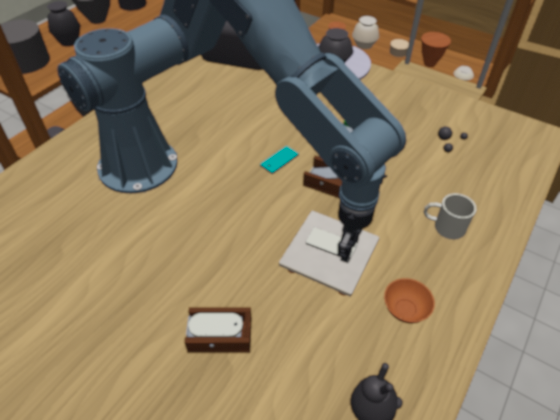

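The tile hovers about 20 mm above the middle of the shelf. I'll lower it slowly.

{"api": "move_arm", "payload": {"rows": "0 0 0.5 0 0 0 0.3;0 0 0.4 0 0 0 0.3;0 0 0.3 0 0 0 0.3;0 0 0.3 0 0 0 0.3;0 0 0.2 0 0 0 0.3;0 0 0 0 0 0 0.3;0 0 0 0 0 0 0.3"}}

```text
time_s: 12.3
eef_pos: [0.6569, 0.0221, 0.11]
eef_rot: [-0.0, 0.752, -0.659, 0.0]
wrist_force: [-6.5, 0.2, 11.8]
opening: 0.569
```

Contact at 12 N. I'll open and retreat straight up.

{"api": "move_arm", "payload": {"rows": "0 0 0 0 0 0 0.6;0 0 0 0 0 0 0.65;0 0 0 0 0 0 0.75;0 0 0 0 0 0 0.8;0 0 0 0 0 0 0.8;0 0 -0.5 0 0 0 0.8;0 0 -2 0 0 0 0.8;0 0 -3 0 0 0 0.8;0 0 -3 0 0 0 0.8;0 0 -3 0 0 0 0.8;0 0 -1 0 0 0 0.8;0 0 0 0 0 0 0.8;0 0 0 0 0 0 0.8"}}

```text
time_s: 13.6
eef_pos: [0.6561, 0.0221, 0.2321]
eef_rot: [-0.0, 0.752, -0.659, -0.0]
wrist_force: [0.7, 0.0, -1.2]
opening: 0.796
```

```bash
python3 - <<'E'
from h import *
p,R,o=fk(); print(p,o['opening'],o['wrist_force'],o['time_s'])
cs={n:cam(n) for n in ['side','scene','wrist']}
cv2.imwrite('pics/s9.png',cv2.resize(cs['side']['img'][100:240,150:300],None,fx=5,fy=4,interpolation=cv2.INTER_CUBIC))
cv2.imwrite('pics/w9.png',cs['wrist']['img'])
for n in cs:
  for q in ['tile_center','round_tile_center']:
   for d in ctrl.trace(n,q):
    m=d['region'].astype(np.uint8); cn=max(cv2.findContours(m,0,2)[0],key=cv2.contourArea)[:,0]
    P=np.array([ray(cs[n],u,.05)[:2]*1000 for u in cn]).astype(np.float32)
    print(n,q,d['bbox'],round(d['confidence'],2),cv2.minAreaRect(P))
E
```

```text
[0.65607299 0.02212704 0.23207968] 0.7962099770538621 [ 0.7228647   0.02369669 -1.15306755] 13.6
side tile_center [303.3, 274.0, 347.4, 321.0] 0.84 ((319.66973876953125, 272.0684814453125), (109.32876586914062, 48.99310302734375), 79.13934326171875)
side tile_center [193.5, 174.6, 245.8, 196.7] 0.75 ((611.30224609375, 19.079565048217773), (111.92485809326172, 62.883331298828125), 7.527635097503662)
side round_tile_center [274.6, 114.7, 310.8, 131.2] 0.9 ((514.0629272460938, -285.310302734375), (108.41014862060547, 53.62137222290039), 34.11783981323242)
scene tile_center [260.5, 146.4, 298.9, 172.3] 0.87 ((351.81182861328125, 195.359375), (111.32799530029297, 54.25900650024414), 76.56471252441406)
scene tile_center [305.1, 230.8, 354.0, 268.2] 0.7 ((615.7352294921875, 10.476985931396484), (110.74348449707031, 56.13740158081055), 7.561823844909668)
scene round_tile_center [189.9, 312.3, 239.6, 338.0] 0.79 ((514.9255981445312, -291.2330017089844), (105.55271911621094, 48.86857604980469), 31.00868034362793)
wrist tile_center [254.0, 187.6, 314.2, 308.5] 0.63 ((613.442138671875, 15.566726684570312), (113.0445556640625, 50.7225227355957), 7.509797096252441)
wrist tile_center [106.6, 413.5, 127.6, 419.0] 0.47 ((399.5332946777344, 166.8668670654297), (8.516518592834473, 20.692310333251953), 7.650234222412109)
wrist tile_center [176.3, 142.7, 395.5, 332.0] 0.23 ((617.1109619140625, 18.259681701660156), (175.98370361328125, 174.94154357910156), 6.048118591308594)
wrist round_tile_center [533.5, 333.7, 557.7, 395.7] 0.71 ((521.189208984375, -260.14471435546875), (79.09931182861328, 26.617273330688477), 22.815353393554688)
```

View pics/s9.png

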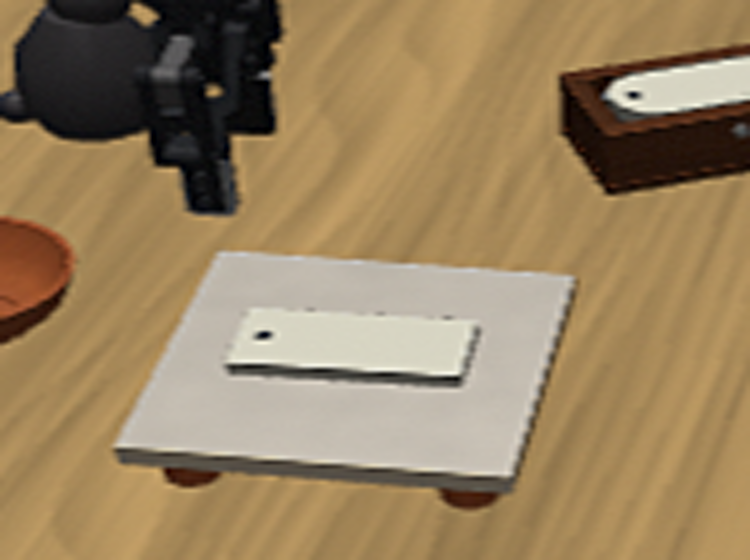

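View pics/w9.png

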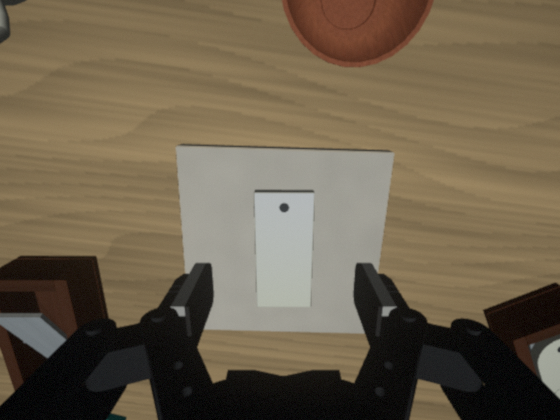

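The tile lies flat, spot side up, near the shelf's centre. The gripper is clear and the round tile hasn't moved.

```bash
python3 -c "
from bench import ctrl; print(ctrl.hand_in())"
```

```text
the job is handed in; nothing more can be done
None
```

The square-cornered tile now lies flat, spot side up, on the middle of the kiln shelf, and the job is handed in at about 14 s; no verdict was reported.

I pressed the tile's open-end side with the shut fingers until it reached the stop, at about 25 N. It stayed tipped about 27° when let go. I gripped the raised end by its sides, lifted it straight out, levelled it and lowered it until it met the shelf at 12 N. I then opened the gripper and backed straight up.

**Last checks:**
- **Tile position:** the wrist camera puts its centre at (0.613, 0.016), within a few mm of the measured shelf centre. The fixed cameras' outlines differ from that by 3–6 mm, mostly because they also take in the tile's side faces.
- **Round-ended tile:** the side camera puts it within 2 mm of where it was at the start.
- **Gripper:** it is clear of everything, about 12 cm above where it let go.

No check failed. The contact came about 3 mm higher than I had worked out, probably because the fingertips met the shelf first, so the tile settled a few mm when released.

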